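# Switch the walnut feeder to its other chute

## Robot

A 6-joint arm with a two-finger parallel gripper is mounted at the origin on a cart in front of the work surface, level with it; the furniture and walls round the work are solid. World frame = base frame: x ahead of the robot, y to its left, z up, the work surface at z = 0. Lengths are in m, angles in rad, forces in N, time in s.
With the tool pointing down it reaches from about 0.275 to 0.825 m from the base axis. Payload 4.9 kg.
Tool frame: the origin (TCP) lies at the very end of the fingers, on their centre line; the grasp point (between the pads) lies 19 mm behind it; z points along the fingers, y is the line along which they close (so a half turn about z gives the same grasp; the last joint's range is limited). The gripper opens to 85 mm and grips with 20 to 120 N. Pads are 22 mm wide; open, the fingers measure 114 mm over their backs; the gripper's body (76 mm by 85 mm) begins 54 mm behind the grasp point. The pads swing forward as they close: fully open they stand 13 mm farther back than shut.
Start: joints at [1.099, 0.326, -0.193, 1.052, 0, 1.437], TCP at [0.182, 0.519, 0.231] pointing down, gripper open.
Joint ranges: [-2.65, 2.65], [-0.97, 1.79], [-1.3, 1.35], [-1.93, 2.1], [-1.47, 1.37], [-3.14, 3.14]. Speed limits (rad/s): [2.57, 2.57, 3.14, 3.14, 3.14, 3.14].

## Interface

Orientations are given as a 3x3 rotation matrix whose columns are the frame's x, y, z axes.
In Python, from workcell import * gives the robot as it stands. Calls block until the motion is done:
- move_pose(position, orientation): joint-space move of the TCP to a pose.
- servo_line(position, ori=None, speed=0.15, until_force=None): straight line of the TCP; ori=None keeps the orientation; speed is the mean speed in m/s. With until_force (N) it stops when the force on the tool has changed by that much, and returns True; else False.
- movej(angles): joint-space move.
- release() and close_gripper(): open the fingers fully, or close them until they stop; the grip force is fixed at half the most.
- wait(seconds).
- ik(position, orientation): joint angles nearest the present ones, or None.
- get_state(): the state.
- capture(name): name is "side" or "top" or "wrist"; returns a dict with "color" (480x640x3 uint8, red, green, blue), "z_map" (480x640 float32, m along the optical axis (not along the pixel's ray), 0 where there is no reading), "fx", "fy", "cx", "cy" (pixels), "D" ([k1, k2, p1, p2, k3] as OpenCV has them; the pictures are not rectified), "world_to_cam" (4x4, takes a point from world to camera coordinates). Camera axes: x right, y down, z forward; pixel columns grow to the right and rows downward; lengths in m; the calibration is good to about 2 mm. A picture is of the moment at which its call begins.
A pose or a line that the arm cannot do raises Unreachable and nothing moves.
- finish_job(): hands the job in; it is judged then, once.
Trained networks look in a picture, given as the dict that the camera call returned (one of the last four; its "shot" number tells which), for a name from the list of things; names that differ only in an ending like _2 or _b are one class to them, and where a whole thing is asked for, a point or a joint stands for the part that bears it (a point fixed in the world has none). Each returns a list of dicts, best first, with "score" (0 to 1); they miss things now and then, are a little off and sometimes report something else, mostly with a low value. They report only what shows in the picture. A call takes as long as a camera call.
- masks_of(picture, label): "region" (480x640 bool, what is visible of it) and "extent" ([left, top, right, bottom] in pixels, round what is visible of it).
The state is a dict: "time": time; "joints": joint angles; "qd": joint speeds; "effort": joint torques, N m; "eef_pos": TCP position; "tcp_rot": TCP orientation; "contact_force": force on the tool from outside, world axes, zero at the start; "torque": the same for the moment, N m; "finger_gap": finger opening in m; "grip_force": force on a finger pad.
Only numpy, scipy, OpenCV 4.12 (cv2) and the standard library are available. Lean on these libraries where they do the work, as an engineer would, in place of code of your own. Each camera call takes 0.05 s, during which the arm holds its last target. There are 200 camera calls.

## Task

Rock the seesaw gate of the walnut feeder over to its other side by pushing with the fingertips, so that it leads to the other chute. Then push the sliding stop to the left so that all three walnuts roll down and come to rest in that other chute, and leave the gate over on that side. Pick nothing up, do not touch the walnuts, and leave the spice jar, the egg timer and the mug standing where they are.

Things in the scene. Friction and masses are not known exactly. Their poses are not given: they have to be found in the camera images.
- feeder: Light wooden walnut feeder, fixed to the worktop; T-shaped base board 12 mm thick, 440 mm long in y. Origin on the worktop below the middle of the seesaw gate; x points away from the robot, y left, z up. On the far side a feed channel holds the three walnuts in a row (x 37 to 165 mm, 44 mm wide inside, floor 152 mm high at the near lip, rising 10 degrees away from the robot; nothing of it above 206 mm).
- chute_left (a point): Middle of the floor of the left chute (a wooden trough at the left end of the gate, 114 mm wide in feeder x, 130 mm long in y, floor sloping down outwards by 17 degrees to a stop wall 72 mm high, 68 mm further out than this point). 145 mm left of the feeder's origin, 40 mm up.
- chute_right (a point): The same point of the right chute, 145 mm right of the feeder's origin.
- gate (a joint): Steel seesaw gate: trough 180 mm long (feeder y), 58 mm wide, rocking about an axle along feeder x, 108 mm above the worktop; floor 12 mm above the axle, wall on the robot's side 50 mm higher. It is top-heavy and falls to one of two end stops. Rad: +0.32 = left end down (left chute), -0.32 = right end down. Pressing the raised tab takes under 1 N; past 0 it falls over by itself.
- stop (a joint): Aluminium sliding stop, an upright plate across the lip of the feed channel that holds the walnuts back. Value in m: 0 = shut, 0.055 = fully open (end of travel); it slides to the left (feeder +y) with 1 to 1.5 N and stays where it is left. The walnuts pass from about 0.045.
- tab_left (a point): Middle of the top face of the flat finger tab at the left end of the gate, on the robot's side (tab 56 mm in feeder x, 36 mm in y, 4 mm thick). It stands about 147 mm above the worktop when raised and 96 mm when down; 62 mm towards the robot and 80 mm left of the pivot; pressing down on the raised tab rocks the gate.
- tab_right (a point): The same point on the tab at the right end of the gate.
- post_top (a point): Middle of the top of the stop's upright finger post (12 x 12 mm, free for 55 mm below this point, top 248 mm above the worktop); it moves with the stop. Push its right side to the left. The walnuts' tops and the channel are all below 206 mm.
- walnut_1: Walnut, a brown ball 34 mm in diameter, 11 to 20 g, smooth; origin at its centre. Number 1 of the row from the lip. Not to be touched.
- walnut_2: Walnut, a brown ball 34 mm in diameter, 11 to 20 g, smooth; origin at its centre. Number 2 of the row from the lip. Not to be touched.
- walnut_3: Walnut, a brown ball 34 mm in diameter, 11 to 20 g, smooth; origin at its centre. Number 3 of the row from the lip. Not to be touched.
- spice_jar: Bystander: glass spice jar with black cap, 44 mm wide, 96 mm tall, origin under its middle, in front of the feeder on the right.
- egg_timer: Bystander: round egg timer with red top, 62 mm wide, 50 mm tall, origin under its middle, in front of the feeder on the left.
- mug: Bystander: white mug, 78 x 110 mm, 97 mm tall, origin under its middle, behind the right chute.

How it is judged:
On the way:
1. the gate is rocked over to its other side, with the walnuts still behind the stop (distance of tab_left from where it was at the start of the episode above 0.027 m and (value of joint gate above 0.25 rad or value of joint gate below -0.25 rad) and x of each of walnut_1, walnut_2, walnut_3 in the frame of feeder above 0.04 m), for 0.2 s.
At the end, for the whole second after the job is handed in: The gate lies over on the side opposite to its start (beyond 0.25 rad), and all three walnuts rest in the chute on that side (more than 110 mm from the feeder's middle, slower than 0.05 m/s) (distance of tab_left from where it was at the start of the episode above 0.027 m and ((value of joint gate above 0.25 rad and y of walnut_1 in the frame of feeder between 0.11 and 0.215 m and x of walnut_1 in the frame of feeder between -0.062 and 0.062 m and height (world z) of each of walnut_1, walnut_2, walnut_3 below 0.085 m and y of walnut_2 in the frame of feeder between 0.11 and 0.215 m and x of walnut_2 in the frame of feeder between -0.062 and 0.062 m and y of walnut_3 in the frame of feeder between 0.11 and 0.215 m and x of walnut_3 in the frame of feeder between -0.062 and 0.062 m) or (value of joint gate below -0.25 rad and y of walnut_1 in the frame of feeder between -0.215 and -0.11 m and x of walnut_1 in the frame of feeder between -0.062 and 0.062 m and height (world z) of each of walnut_1, walnut_2, walnut_3 below 0.085 m and y of walnut_2 in the frame of feeder between -0.215 and -0.11 m and x of walnut_2 in the frame of feeder between -0.062 and 0.062 m and y of walnut_3 in the frame of feeder between -0.215 and -0.11 m and x of walnut_3 in the frame of feeder between -0.062 and 0.062 m)) and linear speed of each of walnut_1, walnut_2, walnut_3 below 0.05 m/s); the robot touches nothing.
It fails at once if a walnut is touched by the robot (contact force between any of the fingers, the arm and walnut_1 above 0.3 N or contact force between any of the fingers, the arm and walnut_2 above 0.3 N or contact force between any of the fingers, the arm and walnut_3 above 0.3 N).
It fails at once if a walnut is lifted (height (world z) of any of walnut_1, walnut_2, walnut_3 above 0.215 m).
It fails at once if a bystander is moved by more than 25 mm, or lifted (distance of any of spice_jar, egg_timer, mug from where it was at the start of the episode above 0.025 m).
It fails at once if a bystander is tipped (angle between any of spice_jar, egg_timer, mug's own z axis and vertical above 0.3 rad).
It also fails if it takes over 45 s, if anything falls off the work surface, if the arm or the gripper's body presses on something with over 40 N, if the wrist force passes 120 N, or if a joint passes its speed limit or range.

## Working session

There is one attempt and no reset: what is moved stays moved. The work goes in short steps, each a Python script; the robot and the scene stay as the last script left them, time stands still between calls to the robot, and variables do not carry over. Pictures are saved under pics/ and viewed, at most 10 in all, crops included, and the job is handed in when it is done.

```bash
mkdir -p pics; cat > h.py <<'E'
from workcell import *
import numpy as np, cv2
def pts(c):
    z=c["z_map"]; v,u=np.mgrid[0:480,0:640]
    K=np.array([[c["fx"],0,c["cx"]],[0,c["fy"],c["cy"]],[0,0,1.]])
    n=cv2.undistortPoints(np.stack([u,v],-1).reshape(-1,1,2).astype(float),K,np.array(c["D"],float)).reshape(480,640,2)
    P=np.dstack([n[...,0]*z,n[...,1]*z,z]); T=np.linalg.inv(c["world_to_cam"])
    P=P@T[:3,:3].T+T[:3,3]; P[z==0]=np.nan; return P
E
python3 - <<'E'
from h import *
ims=[]
for n in("top","side"):
    c=capture(n); P=pts(c); np.save(n,P)
    cv2.imwrite(f"pics/{n}.png",c["color"][...,::-1])
    T=np.linalg.inv(c["world_to_cam"]);print(n,T[:3,3].round(3),T[:3,2].round(3))
    for l in("feeder","gate","stop","post_top","tab_left","tab_right","walnut_1","spice_jar","egg_timer","mug"):
        for m in masks_of(c,l)[:3]:
            p=P[m["region"]]; p=p[~np.isnan(p[:,0])]
            if len(p): print(l,round(m["score"],2),m["extent"],"med",np.median(p,0).round(3),"lo",np.percentile(p,2,0).round(3),"hi",np.percentile(p,98,0).round(3))
print(get_state()["time"])
E
```

```text
top [0.446 0.022 1.134] [ 0.144 -0.01  -0.99 ]
feeder 0.77 [177.5, 168.4, 368.9, 287.5] med [0.573 0.106 0.049] lo [ 0.49  -0.102  0.008] hi [0.726 0.316 0.194]
gate 0.84 [233.2, 231.9, 319.0, 291.4] med [0.563 0.107 0.128] lo [0.489 0.008 0.091] hi [0.606 0.185 0.185]
gate 0.73 [255.5, 213.7, 274.6, 228.3] med [0.625 0.11  0.184] lo [0.606 0.098 0.157] hi [0.64  0.131 0.247]
stop 0.77 [253.3, 224.3, 278.9, 235.3] med [0.601 0.108 0.193] lo [0.595 0.085 0.152] hi [0.609 0.137 0.249]
post_top 0.5 [252.5, 223.9, 278.0, 233.0] med [0.601 0.111 0.193] lo [0.595 0.086 0.152] hi [0.609 0.137 0.25 ]
tab_left 0.55 [230.9, 231.3, 319.6, 290.6] med [0.563 0.107 0.128] lo [0.489 0.008 0.09 ] hi [0.607 0.186 0.185]
tab_right 0.89 [225.2, 232.9, 314.9, 292.0] med [0.562 0.109 0.127] lo [0.489 0.008 0.055] hi [0.606 0.186 0.185]
tab_right 0.64 [310.0, 156.2, 354.7, 199.0] med [ 0.761 -0.021  0.04 ] lo [ 0.716 -0.077  0.003] hi [0.79  0.019 0.097]
walnut_1 0.63 [253.1, 185.9, 266.6, 194.3] med [0.689 0.121 0.196] lo [0.676 0.106 0.186] hi [0.704 0.137 0.202]
walnut_1 0.61 [254.0, 214.7, 272.0, 226.
[... 1939 characters left out ...]
91]
walnut_1 0.77 [378.5, 233.0, 398.3, 249.7] med [0.7   0.118 0.196] lo [0.682 0.105 0.181] hi [0.71  0.133 0.203]
walnut_1 0.55 [370.3, 219.8, 392.4, 238.0] med [0.666 0.113 0.19 ] lo [0.649 0.1   0.163] hi [0.679 0.133 0.197]
spice_jar 0.72 [247.1, 191.3, 269.7, 231.7] med [ 0.486 -0.069  0.072] lo [ 0.454 -0.088  0.003] hi [ 0.495 -0.047  0.099]
spice_jar 0.36 [245.2, 155.8, 456.9, 316.4] med [0.602 0.094 0.052] lo [ 0.497 -0.104  0.01 ] hi [0.739 0.315 0.197]
egg_timer 0.77 [382.4, 155.7, 410.9, 181.7] med [0.448 0.257 0.039] lo [0.418 0.235 0.013] hi [0.464 0.287 0.052]
mug 0.7 [289.9, 295.5, 346.0, 352.0] med [ 0.75  -0.021  0.047] lo [ 0.721 -0.081  0.003] hi [0.795 0.017 0.098]
1.1
```

```bash
python3 - <<'E'
import numpy as np,cv2
im=[]
for n in("top","side"):
    P=np.load(n+".npy"); x,y,z=P[...,0],P[...,1],P[...,2]
    m=(z>.235)&(z<.26)&(x>.55)&(x<.66)&(y>.0)&(y<.25); p=P[m]; print(n,"post",m.sum(),np.median(p,0).round(4),p.min(0).round(3),p.max(0).round(3))
    m=(z>.08)&(z<.16)&(x>.46)&(x<.535)&(y>-.03)&(y<.23)
    p=P[m]; 
    for a in np.arange(0,.22,.02):
        q=p[(p[:,1]>a)&(p[:,1]<a+.02)]
        if len(q): print(round(a,2),len(q),np.median(q,0).round(3),q[:,0].min().round(3),q[:,0].max().round(3))
    # base-board / feeder ends
    m=(z>.006)&(z<.2)&(x>.45)&(x<.67)&(y>-.14)&(y<.35)
    c=cv2.imread(f"pics/{n}.png"); im.append(c)
crop=im[0][130:340,150:390]; a=cv2.resize(crop,(700,600),interpolation=cv2.INTER_CUBIC); cv2.imwrite("pics/a.png",a)
crop=im[1][130:340,220:470]; a=cv2.resize(crop,(714,600),interpolation=cv2.INTER_CUBIC); cv2.imwrite("pics/b.png",a)
E
```

```text
top post 39 [0.6    0.1109 0.2467] [0.595 0.105 0.239] [0.606 0.115 0.25 ]
0.0 125 [0.518 0.01  0.093] 0.502 0.535
0.02 107 [0.518 0.028 0.099] 0.499 0.535
0.08 4 [0.534 0.098 0.111] 0.533 0.535
0.1 7 [0.534 0.103 0.113] 0.532 0.535
0.14 84 [0.502 0.157 0.142] 0.483 0.534
0.16 252 [0.507 0.17  0.146] 0.48 0.534
0.18 100 [0.514 0.184 0.15 ] 0.48 0.535
0.2 1 [0.502 0.202 0.082] 0.502 0.502
side post 64 [0.607 0.108 0.246] [0.599 0.103 0.235] [0.612 0.115 0.251]
0.0 133 [0.518 0.009 0.094] 0.501 0.535
0.02 79 [0.516 0.026 0.1  ] 0.501 0.529
0.14 68 [0.497 0.154 0.143] 0.484 0.511
0.16 128 [0.495 0.17  0.148] 0.479 0.511
0.18 50 [0.517 0.183 0.152] 0.481 0.534
```

View pics/a.png

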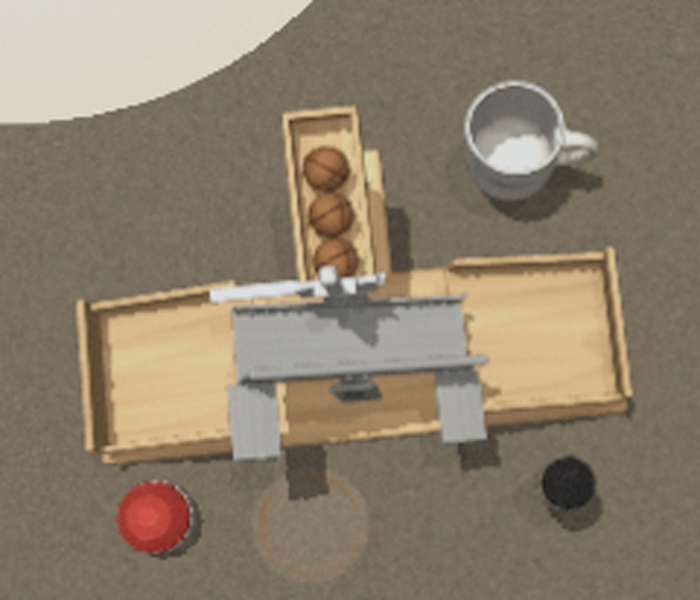

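View pics/b.png

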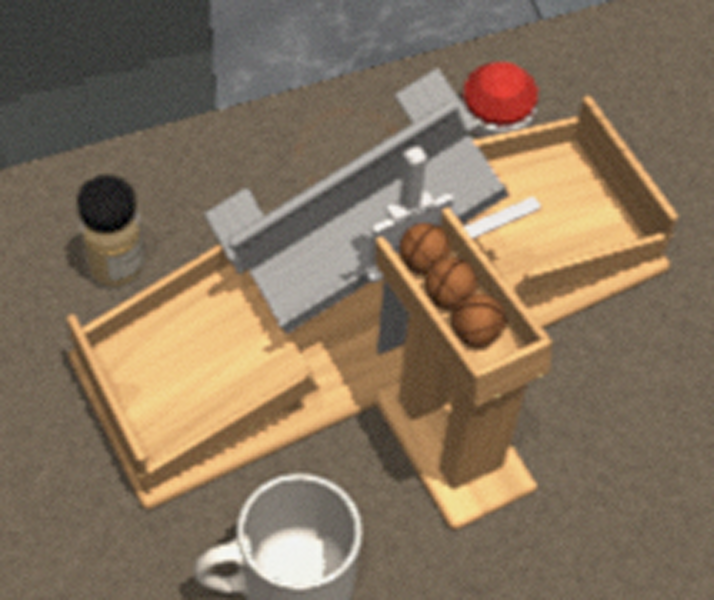

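The top view shows the left tab raised (at about (255,420) in the crop) and the right one lower (460,405), so the gate leads to the right chute. The side view confirms this. The stop is shut, with its post at (330,280) in front of the walnuts. I will press the left tab.

```bash
cat >> h.py <<'E'
yaw=0.135; c_,s_=np.cos(yaw),np.sin(yaw); O=np.array([.568,.100])
def W(x,y,z): return np.array([O[0]+c_*x-s_*y,O[1]+s_*x+c_*y,z])
yf=np.array([-s_,c_,0]); xf=np.array([c_,s_,0]); zd=np.array([0,0,-1.])
def ori():
    best=None
    q0=np.array(get_state()["joints"])
    for s in(1,-1):
        Y=s*yf; R=np.column_stack([np.cross(Y,zd),Y,zd]); q=ik(W(-.066,.078,.2),R)
        if q is not None:
            d=abs(np.array(q)-q0).max()
            if best is None or d<best[0]: best=(d,R)
    return best[1]
E
python3 - <<'E'
from h import *
close_gripper(); R=ori(); print(R.round(2))
move_pose(W(-.066,.080,.23),R); s=get_state(); print(s["eef_pos"],s["finger_gap"])
servo_line(W(-.066,.080,.165),speed=.1)
print(servo_line(W(-.066,.080,.112),speed=.06,until_force=8), get_state()["eef_pos"],get_state()["contact_force"])
servo_line(W(-.066,.080,.23),speed=.15)
wait(.5)
c=capture("top"); P=pts(c)
for n,(yy) in(("L",.08),("R",-.08)):
    w=W(-.07,yy,0); m=(np.hypot(P[...,0]-w[0],P[...,1]-w[1])<.012); print(n,np.nanmedian(P[m],0))
for m in masks_of(c,"walnut_1")[:3]: print(np.nanmedian(P[m["region"]],0),m["score"])
cv2.imwrite("pics/c.png",cv2.resize(c["color"][130:340,150:390,::-1],(700,600)))
print(get_state()["time"])
E
```

```text
[[-0.99 -0.13  0.  ]
 [-0.13  0.99  0.  ]
 [-0.    0.   -1.  ]]
[0.49160186 0.17102253 0.23001279] -0.00016364610067444668
False [0.49215213 0.17044493 0.11230849] [ 0.11356805 -0.54291365  0.12582911]
L [0.48720221 0.16930922 0.69421289]
R [0.50801148 0.01264552 0.14734437]
[0.62611796 0.10944557 0.18360308] 0.68
[0.65599049 0.116146   0.18930898] 0.63
[0.6896748  0.12138379 0.19567658] 0.49
6.9333
```

View pics/c.png

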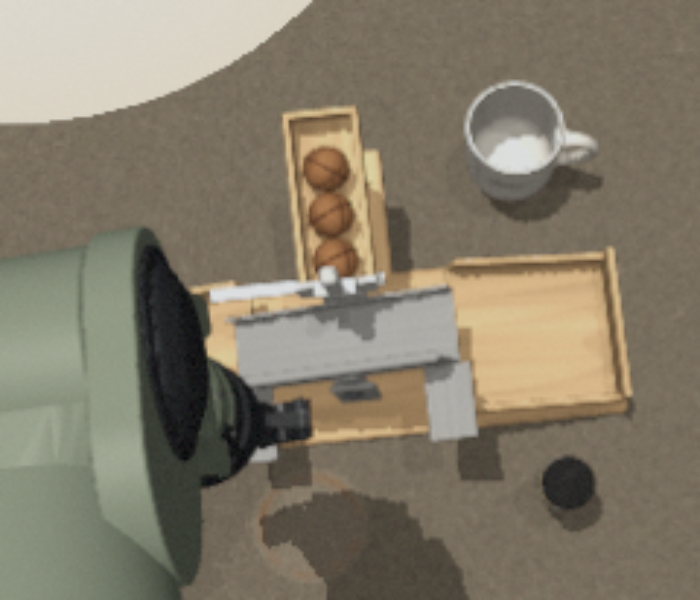

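The gate has gone over: the right tab is now at 147 mm and the walnuts are still behind the stop. Next is the post.

```bash
python3 - <<'E'
from h import *
servo_line(W(-.066,.02,.31),speed=.2)
servo_line(W(.036,-.05,.31),speed=.2)
servo_line(W(.036,-.05,.226),speed=.15)
print(servo_line(W(.036,.046,.226),speed=.05,until_force=6), get_state()["eef_pos"],get_state()["contact_force"])
e=(np.array(get_state()["eef_pos"])[:2]-O)@yf[:2]; print("y_f",e)
servo_line(W(.036,e-.03,.226),speed=.1)
servo_line(W(.036,e-.03,.32),speed=.15)
servo_line(W(-.1,-.05,.32),speed=.2)
c=capture("side"); P=pts(c)
m=(P[...,2]>.235)&(P[...,2]<.252)&(abs(P[...,0]-.6)<.02); print("post",np.nanmedian(P[m],0))
for m in masks_of(c,"walnut_1")[:4]:
    w=np.nanmedian(P[m["region"]],0); print(w, (w[:2]-O)@xf[:2],(w[:2]-O)@yf[:2],m["score"])
cv2.imwrite("pics/d.png",cv2.resize(c["color"][130:340,220:470,::-1],(714,600)))
print(get_state()["time"])
E
```

```text
True [0.59823061 0.14464734 0.22571975] [ 0.78489215 -2.25188993  1.42791734]
y_f 0.04017235799676163
post [0.59906885 0.16152951 0.24614336]
[0.54710447 0.29157106 0.05617988] 0.005078200873590729 0.19264035059407614 0.75
[0.55221775 0.26037806 0.06590301] 0.005946677689159238 0.16104297416038849 0.72
12.925
```

View pics/d.png

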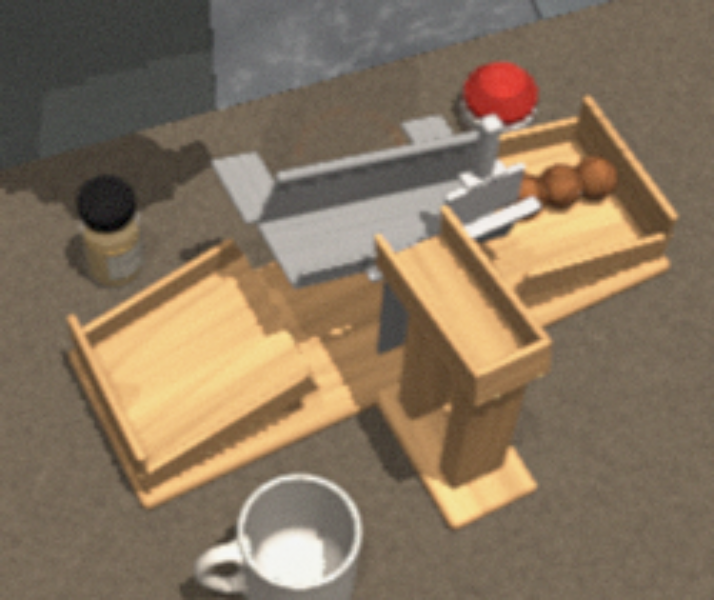

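The side view shows the channel empty and three walnuts in a row in the left chute, at about (530,190), (562,185) and (597,177) in the crop. I will check that the third is at rest and far enough out.

```bash
python3 - <<'E'
from h import *
servo_line(W(-.15,-.1,.32),speed=.2)
for k in range(2):
    wait(1)
    for n in("top","side"):
        c=capture(n); P=pts(c)
        for m in masks_of(c,"walnut_1")[:4]:
            w=np.nanmedian(P[m["region"]],0); print(n,w.round(3), ((w[:2]-O)@xf[:2]).round(3),((w[:2]-O)@yf[:2]).round(3),round(m["score"],2))
        if n=="top":cv2.imwrite("pics/e.png",cv2.resize(c["color"][130:340,150:390,::-1],(700,600)))
print(get_state()["time"])
E
```

```text
top [0.549 0.23  0.075] -0.001 0.132 0.65
top [0.54  0.296 0.054] -0.001 0.198 0.59
top [0.543 0.263 0.065] -0.003 0.165 0.54
side [0.548 0.292 0.055] 0.006 0.193 0.58
side [0.552 0.26  0.064] 0.005 0.161 0.5
side [0.445 0.257 0.04 ] -0.101 0.172 0.15
top [0.544 0.264 0.065] -0.002 0.165 0.46
top [0.548 0.229 0.075] -0.003 0.131 0.46
top [0.54  0.296 0.054] -0.001 0.198 0.43
top [ 0.763 -0.02   0.041] 0.177 -0.145 0.18
side [0.549 0.291 0.055] 0.007 0.192 0.59
side [0.555 0.234 0.077] 0.005 0.134 0.57
side [0.552 0.26  0.065] 0.005 0.161 0.51
15.825
```

View pics/e.png

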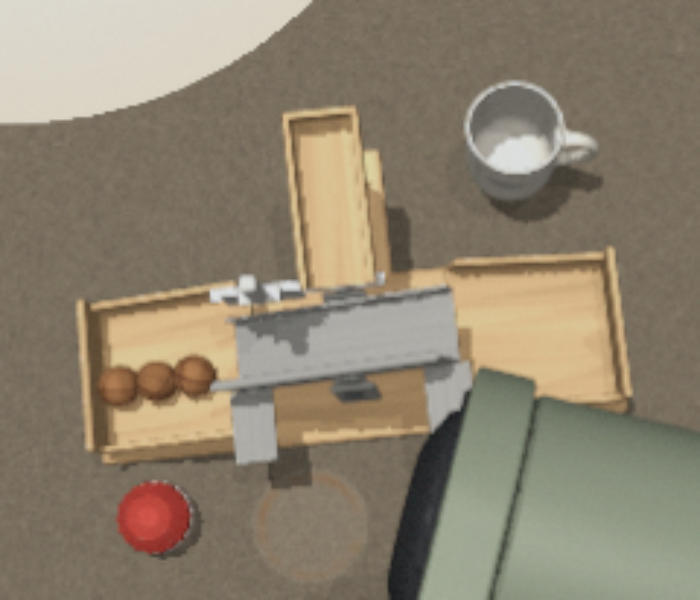

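The top view shows all three walnuts at rest in the left chute at about (118,385), (156,380) and (195,375) in the crop, the gate left end down, and the jar, timer and mug in place.

```bash
python3 -c "
from workcell import *
print(finish_job())"
```

```text
the job is handed in; nothing more can be done
None
```

The gate now lies over to the left and all three walnuts are at rest in the left chute. The jar, timer and mug were not disturbed, and I handed the job in at about 16 s; no verdict was returned.

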